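# Turn back the lid of the wide disc case

### The job

Open the wide reference-disc case: its flat lid is too wide to grip, so get a fingertip under the overhanging front edge, lever the lid up on its hinge wall, past upright, and lower it right over until it lies flat on the rest behind. Swing it steadily without flinging or slamming it, leave the narrow case's lid shut, and draw the hand away.

Things in the scene. Friction and masses are not known exactly. Their poses are not given: they have to be found in the camera images.
- wide_case: Wider of two similar white disc cases, fixed on the worktop: a board 146 mm wide with, front to back, an open box, a hinge wall, a rest bar. Origin on the worktop under the hinge axis, which runs along y at z = 60 mm. +x points from box (front, robot's side) to rest. Box front wall at x = -72 mm, 56 mm high; board from x = -80 to 112 mm.
- rest_mid (a point): Middle of the top of the wide case's rubber-topped rest bar, 85 mm behind the hinge axis, 56 mm over the worktop; the turned lid lies on it, with its new upper face 64 mm over the worktop. Axes as the case's.
- wide_lid (a joint): Hinge angle of the wide lid, rad: 0 = shut, level over the box; 1.57 = upright; 3.14 = turned right over, flat on the rest (stop). The hinge is stiff: the lid stays at any angle it is left at and needs about 2 to 5 N at its edge to move. It may start up to 0.1 rad ajar. Its inner face, which ends on top, has a thin black pad in the middle.
- lid_edge (a point): Middle of the free edge of the wide lid, at mid-thickness; moves with it. The lid is a plain grey metal plate 130 mm wide (along the hinge), 8 mm thick, from 8 to 112 mm off the hinge axis. Shut, the edge faces the robot 60 mm up, overhanging the box wall by 40 mm and the board by 32 mm, nothing below. x: from edge to hinge; z: out of the face on top while shut.
- narrow_lid (a joint): Hinge angle (rad, 0 = shut) of the lid of the narrow case, the same design with a lid only 75 mm wide, which stands to the left or right of the wide one. To be left shut.

How it is judged:
At the end, for the whole second after the job is handed in: The wide lid lies turned over on its rest, within 12 degrees of flat (hinge angle over 2.93 rad), at rest, and the narrow lid is shut (under 0.1 rad) (value of joint wide_lid above 2.93 rad and velocity of joint wide_lid below 0.05 rad/s and value of joint narrow_lid below 0.1 rad); the robot touches nothing.
It fails at once if the wide lid is flung or slammed (swings faster than 4 rad/s) (velocity of joint wide_lid above 4 rad/s).
It fails at once if the narrow case's lid is lifted (value of joint narrow_lid above 0.2 rad).
It also fails if it takes over 40 s, if anything falls off the work surface, if the arm or the gripper's body presses on something with over 40 N, if the wrist force passes 120 N, or if a joint passes its speed limit or range.

### The arm

A 7-joint arm with a two-finger parallel gripper is mounted at the origin on a cart in front of the work surface, level with it; the furniture and walls round the work are solid. World frame = base frame: x ahead of the robot, y to its left, z up, the work surface at z = 0. Lengths are in m, angles in rad, forces in N, time in s.
With the tool pointing down it reaches from about 0.35 to 0.9 m from the base axis. Payload 8.1 kg.
Tool frame: the origin (TCP) lies between the finger pads; the fingertips stand ahead of it and the grasp point (between the pads) is the TCP (arm.nose_length is the z of the fingertips in the tool frame, in m); z points along the fingers, y is the line along which they close (so a half turn about z gives the same grasp; the last joint's range is limited). The gripper opens to 92 mm and grips with 3 to 60 N. Pads are 19 mm wide; open, the fingers measure 130 mm over their backs; the gripper's body (75 mm by 190 mm) begins 47 mm behind the grasp point.
Start: joints at [-1.38, 0.434, 0.025, 1.573, -0.012, 1.134, -0.075], TCP at [0.181, 0.598, 0.246] pointing down, gripper open.
Joint ranges: [-2.62, 2.62], [-0.44, 2.09], [-1.27, 1.32], [0.08, 2.57], [-1.32, 4.46], [0.12, 2], [-2.74, 2.74]. Speed limits (rad/s): [2.22, 2.22, 3.01, 3.01, 3.14, 3.14, 3.14].

### API

Orientations are given as a rotation vector (axis times angle).
In Python, from cell import sensors, optics, arm gives the robot as it stands.
- The arm moves only by the tool arm_command, never from a script. Its argument "deltas" is one flat list of numbers, 7 for each row, row after row: the turn, a rotation vector about the world's x, y, z as a fraction of full scale, then the shift along the world's x, y, z as a fraction of full scale, then the finger opening in mm, from 0 to 91.8. In form: [wx, wy, wz, dx, dy, dz, fingers, wx, wy, wz, dx, dy, dz, fingers, ...]. A call has 1 to 20 rows; each row is the pose to reach, as a shift and turn from the pose commanded when the call began; what a row does not reach only later rows make up. Full scale, the value 1, is 1 m for a shift and 90 degrees for a turn. A row lasts 1/10 s, in which the tool goes at most 50 mm and 8.59 degrees, less where a joint would pass 70% of its speed; a pose out of reach is approached as far as the arm can. A call with a number of a shift or a turn outside -1 to 1 is refused whole. A call with a gripper value outside its range is refused whole. The fingers move at their own pace and stop on an object; "force" is the grip in N (left out, the last holds). Time passes only in rows, so rows that repeat a pose let the fingers close. It gives the time, the measured TCP pose, the force, the opening and the grip force at its end, in the units of the state.
- sensors.observe(): the state, without advancing time (a new reading comes with each control period).
- optics.get_image(name): name is "side" or "top"; returns the picture (420x560x3 uint8, blue, green, red); there is no depth.
- optics.calibration(name): a dict with "camera_matrix" (3x3 intrinsics, pixels), "rvec" (rotation vector, rad) and "tvec" (3), from world to camera coordinates, as OpenCV has them. Camera axes: x right, y down, z forward; pixel columns grow to the right and rows downward; lengths in m; the calibration is good to about 2 mm. A picture is of the moment at which its call begins. calibration takes no time and is no camera call.
- arm.sign_off(): hands the job in; it is judged then, once.
The state is a dict: "clock": time; "joints": joint angles; "dq": joint speeds; "joint_efforts": joint torques, N m; "position": TCP position; "ee_rot": TCP orientation; "force": force on the tool from outside, world axes, zero at the start; "ft_torque": the same for the moment, N m; "width": opening from 0.0 (shut) to 1.0 (fully open); "gripper_force": force on a finger pad.
Only numpy, scipy, OpenCV 4.12 (cv2) and the standard library are available. Lean on these libraries where they do the work, as an engineer would, in place of code of your own. Each camera call takes 0.05 s, during which the arm holds its last target. There are 200 camera calls.

## Working session

There is one attempt and no reset: what is moved stays moved. The work goes in short steps, Python scripts to look and compute and a tool call to move; the robot and the scene stay as the last step left them, time stands still between calls to the robot, and variables do not carry over. Pictures are saved under pics/ and viewed, at most 10 in all, crops included, and the job is handed in when it is done.

Besides the shell and the picture viewer there is one more tool, called as name(argument=value, ...), one argument or row to a line, values as JSON. arm_command: Moves the arm, as the interface text tells. Its arguments: {"type":"object","properties":{"deltas":{"type":"array","items":{"type":"number"}},"force":{"type":"number"}},"required":["deltas"]}

```bash
mkdir -p pics; python3 - <<'E'
from cell import sensors, optics, arm
import cv2
print(sensors.observe(), arm.nose_length)
for n in("side","top"):
    cv2.imwrite(f"pics/{n}0.png",optics.get_image(n)); print(n,optics.calibration(n))
E
```

```text
{'clock': 0.0, 'joints': array([-1.37960356,  0.43518274,  0.02497797,  1.57407976, -0.01160097,
        1.13396576, -0.07513249]), 'dq': array([ 0.00027079,  0.00013625,  0.00047207, -0.00105176,  0.00333532,
       -0.00041439,  0.00067301]), 'joint_efforts': array([ 3.44634364e-04, -6.67845011e+01,  9.85089093e-01, -3.14455390e+01,
       -6.06856006e-02,  4.27905063e-02,  1.50621149e-04]), 'position': array([0.18090999, 0.59776273, 0.2449767 ]), 'ee_rot': array([-4.59984903e-01, -3.10765143e+00,  2.33777778e-03]), 'force': array([-0.18074644, -0.05962293, -0.66768432]), 'ft_torque': array([ 0.02474209, -0.01357503, -0.02170699]), 'gripper_force': 0.0, 'width': 0.9953938452775943} 0.019
side {'camera_matrix': array([[415.319498  ,   0.        , 272.66626723],
       [  0.        , 415.319498  , 211.10608506],
       [  0.        ,   0.        ,   1.        ]]), 'rvec': array([ 2.03461627, -0.161874  ,  0.07122544]), 'tvec': array([-0.46940615,  0.22229127,  0.59051081])}
top {'camera_matrix': array([[435.56171712,   0.        , 273.60814252],
       [  0.        , 435.56171712, 214.77697085],
       [  0.        ,   0.        ,   1.        ]]), 'rvec': array([ 2.22321915, -1.95812417,  0.21693097]), 'tvec': array([0.20201577, 0.55854608, 0.79736767])}
```

View pics/top0.png

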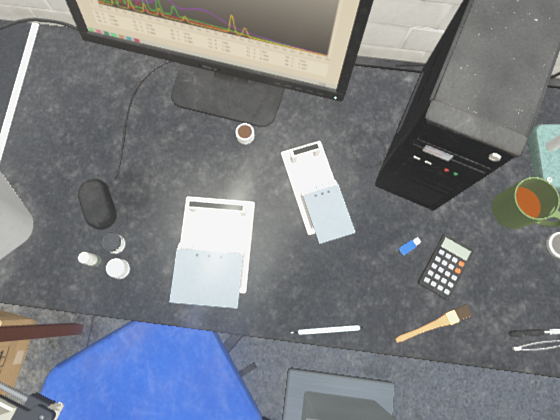

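View pics/side0.png

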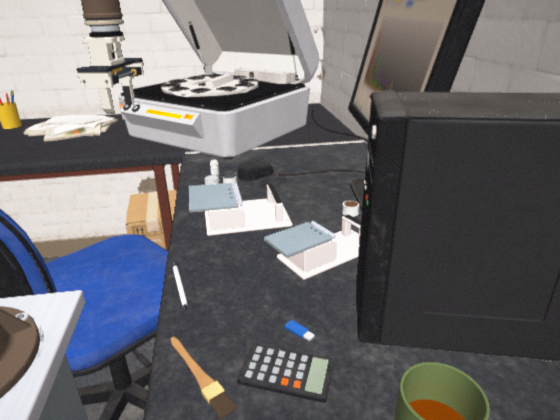

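The top view shows the wide case at left: its lid corners are about (178,247), (243,250), (240,307) and (171,302), with the rest bar at about (216,206). The narrow case is to its right at about (328,213), and the bottles are to its left at about (118,268).

```bash
cat > h.py <<'E'
import cv2,numpy as np
from cell import sensors, optics, arm
def ray(n,uv,z):
    c=optics.calibration(n);R=cv2.Rodrigues(np.array(c["rvec"]))[0];t=np.array(c["tvec"]).ravel()
    uv=np.asarray(uv,float).reshape(-1,2)
    d=np.c_[uv,np.ones(len(uv))]@np.linalg.inv(c["camera_matrix"]).T@R;o=-R.T@t
    return o+d*((z-o[2])/d[:,2])[:,None]
E
python3 - <<'E'
from h import *
np.set_printoptions(precision=4,suppress=True)
im=cv2.imread("pics/top0.png").astype(int)
b,g,r=im[...,0],im[...,1],im[...,2]
def rects(m,z,lab):
    m=cv2.morphologyEx(m.astype(np.uint8)*255,cv2.MORPH_OPEN,np.ones((3,3)))
    for c in cv2.findContours(m,0,2)[0]:
        if 800<cv2.contourArea(c)<9000:
            q=cv2.boxPoints(cv2.minAreaRect(c)); w=ray("top",q,z)[:,:2]
            print(lab,q.round().tolist(),w.tolist(),np.linalg.norm(w-np.roll(w,1,0),axis=1))
rects((b-r>8)&(b>120)&(b-r<60),.064,"lid")
rects((b>190)&(abs(b-r)<=8),.004,"white")
print("deskedge",ray("top",[[20,302],[250,318],[480,358]],0)[:,:2])
print("bottles",ray("top",[[118,268],[113,243],[88,258],[98,203]],.04)[:,:2])
E
```

```text
lid [[166.0, 326.0], [173.0, 248.0], [243.0, 254.0], [236.0, 332.0]] [[0.292263392175553, 0.44300394338706894], [0.43834782678074935, 0.45592694660363997], [0.4431829122719414, 0.3201510985876663], [0.297452902979343, 0.3124960953419502]] [0.1306 0.1467 0.1359 0.1459]
lid [[303.0, 195.0], [340.0, 183.0], [356.0, 232.0], [319.0, 244.0]] [[0.5767941266956322, 0.21818369795386966], [0.6107483223562751, 0.14783809375891688], [0.5134706734227624, 0.10697611958080702], [0.4809649753458176, 0.17573976845917108]] [0.1048 0.0781 0.1055 0.0761]
lid [[535.0, 124.0], [559.0, 124.0], [559.0, 191.0], [535.0, 191.0]] [[0.7876157425295733, -0.24117689748968701], [0.7938074378831632, -0.2903139883113229], [0.6483652271701446, -0.2877400554591745], [0.6423628903398384, -0.24034921377507928]] [0.1453 0.0495 0.1455 0.0478]
white [[174.0, 285.0], [183.0, 194.0], [254.0, 201.0], [245.0, 292.0]] [[0.3695849230012663, 0.45586572956378024], [0.5619692948591453, 0.4710768757316529], [0.5658484985864801, 0.3175959898018691], [0.37407940686442887, 0.30948742275739294]] [0.1464 0.193  0.1535 0.1919]
white [[281.0, 152.0], [322.0, 138.0], [349.0, 221.0], [308.0, 234.0]] [[0.6841989650976201, 0.27561334756745504], [0.7273412358421518, 0.18968614379468968], [0.5495896335910623, 0.11316412734172912], [0.5095097919431233, 0.1959045579063731]] [0.192  0.0961 0.1935 0.0919]
white [[-6.0, 154.0], [32.0, 21.0], [39.0, 24.0], [1.0, 156.0]] [[0.5998257116377241, 0.8983440314888467], [0.934549758924617, 0.899166327373196], [0.9311992044663264, 0.8804431210562735], [0.597119184686209, 0.8809658457537908]] [0.0176 0.3347 0.019  0.3341]
deskedge [[ 0.2971  0.7624]
 [ 0.3251  0.2932]
 [ 0.3066 -0.1679]]
bottles [[0.3879 0.5635]
 [0.4358 0.5838]
 [0.3999 0.6269]
 [0.5132 0.6315]]
```

```bash
cat >> h.py <<'E'
from scipy.spatial.transform import Rotation as Ro
H=np.array([.450,.387]); YAW=np.radians(3)
EX=np.array([np.cos(YAW),np.sin(YAW),0]); EY=np.array([-np.sin(YAW),np.cos(YAW),0])
def tool(a):  # tool pitched a deg below horizontal, pointing along case +x, tool y along case y
    a=np.radians(a); z=np.cos(a)*EX-np.sin(a)*np.array([0,0,1.]); y=EY
    return Ro.from_matrix(np.c_[np.cross(y,z),y,z])
def delta(R,p,s=None):
    s=s or sensors.observe(); R0=Ro.from_rotvec(s["ee_rot"])
    return np.r_[(R*R0.inv()).as_rotvec()/(np.pi/2),p-s["position"]].round(3)
E
python3 - <<'E'
from h import *
for a in (40,30): print(delta(tool(a),np.array([.25,.385,.2])))
E
```

```text
[-0.066 -0.554  0.207  0.069 -0.213 -0.045]
[-0.08  -0.665  0.2    0.069 -0.213 -0.045]
```

arm_command(
  deltas=[-0.066,-0.554,0.207,0.07,-0.213,-0.045,0,-0.066,-0.554,0.207,0.07,-0.213,-0.045,0,-0.066,-0.554,0.207,0.07,-0.213,-0.045,0,-0.066,-0.554,0.207,0.07,-0.213,-0.045,0,-0.066,-0.554,0.207,0.07,-0.213,-0.045,0,-0.066,-0.554,0.207,0.07,-0.213,-0.045,0,-0.066,-0.554,0.207,0.07,-0.213,-0.045,0,-0.066,-0.554,0.207,0.07,-0.213,-0.045,0,-0.066,-0.554,0.207,0.07,-0.213,-0.045,0,-0.066,-0.554,0.207,0.07,-0.213,-0.045,0],
)

```text
clock: 1.1
position: [0.2515, 0.3854, 0.201]
ee_rot: [-0.058, 2.27, 0.03]
force: [0.6, 0.2, -0.6]
width: 0.181
gripper_force: 0.0
```

```bash
python3 - <<'E'
from h import *
s=sensors.observe();print(s)
print(delta(tool(40),np.array([.25,.385,.2])), Ro.from_rotvec(s["ee_rot"]).as_matrix().round(3))
E
```

```text
{'clock': 1.1, 'joints': array([-1.87339178,  0.30099387,  0.13715855,  2.35856096,  1.07844354,
        0.98252852, -0.97812213]), 'dq': array([ 0.00500582, -0.00341334, -0.00122246, -0.00143989,  0.00526212,
        0.00204995, -0.00831047]), 'joint_efforts': array([ -0.51749943, -38.8953352 ,   2.63164133, -15.4727304 ,
         2.18713112,   3.89991939,   0.04190396]), 'position': array([0.25146278, 0.38535754, 0.20103684]), 'ee_rot': array([-0.05807312,  2.26989842,  0.03048357]), 'force': array([ 0.62500444,  0.17349217, -0.55673758]), 'ft_torque': array([-0.02592987,  0.89337342,  0.01663846]), 'gripper_force': 0.0, 'width': 0.1805561485272717}
[-0.002 -0.001  0.    -0.001 -0.    -0.001] [[-0.643 -0.052  0.764]
 [-0.032  0.999  0.042]
 [-0.765  0.003 -0.644]]
```

arm_command(
  deltas=[0,0,0,0.005,-0.003,-0.05,0,0,0,0,0.01,-0.005,-0.1,0,0,0,0,0.015,-0.005,-0.14,0,0,0,0,0.02,-0.005,-0.16,0,0,0,0,0.02,-0.005,-0.16,0,0,0,0,0.02,-0.005,-0.16,0],
)

```text
clock: 1.7
position: [0.2717, 0.3801, 0.0413]
ee_rot: [-0.059, 2.268, 0.029]
force: [-0.9, -0.5, -0.2]
width: 0.005
gripper_force: 0.0
```

```bash
python3 - <<'E'
from h import *
s=sensors.observe();print(s["joints"],s["position"],s["force"])
a=optics.get_image("top")[170:360,100:320];b=optics.get_image("side")[130:270,150:380]
cv2.imwrite("pics/c1.png",np.hstack([cv2.resize(a,(399,345),interpolation=2),cv2.resize(b,(399,345),interpolation=2)]))
E
```

```text
[-1.82446555  0.7209068   0.15268228  2.44583169  1.49699921  0.77100343
 -1.58766288] [0.27167984 0.38009434 0.0413353 ] [-0.91569697 -0.50090299 -0.24329946]
```

View pics/c1.png

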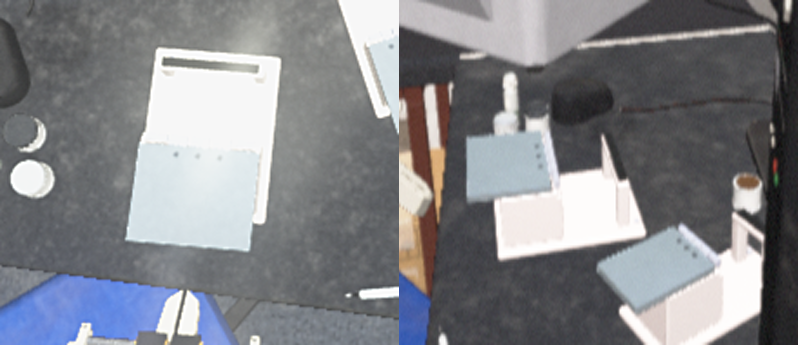

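The picture shows the closed fingertips at about (199,330) in the top view. They sit ahead of and near the middle of the lid's front edge, whose corners are (171,303) and (237,307).

```bash
python3 - <<'E'
from h import *
print(ray("top",[[170.6,302.6],[237,307],[178,247],[243,251]],.064).round(3), ray("top",[[199,330]],.03))
E
```

```text
[[0.335 0.442 0.064]
 [0.343 0.317 0.064]
 [0.441 0.447 0.064]
 [0.45  0.321 0.064]] [[0.29058121 0.38650807 0.03      ]]
```

arm_command(
  deltas=[0,0,0,0.02,0,-0.006,0,0,0,0,0.04,0,-0.006,0,0,0,0,0.055,0,-0.006,0,0,0,0,0.065,0,-0.006,0,0,0,0,0.065,0,-0.006,0],
)

```text
clock: 2.3
position: [0.3371, 0.3803, 0.036]
ee_rot: [-0.057, 2.268, 0.032]
force: [0.1, 0.2, 0.6]
width: 0.004
gripper_force: 0.0
```

```bash
cat >> h.py <<'E'
def tcp(phi,a,h=.010,e=.011):
    f,b=np.radians([phi,a]); 
    c=.112*np.array([-np.cos(f),np.sin(f)])+.004*np.array([-np.sin(f),-np.cos(f)])
    q=c-h*np.array([np.sin(b),np.cos(b)])+e*np.array([np.cos(b),-np.sin(b)])
    return np.r_[H,.06]+EX*q[0]+np.array([0,0,q[1]])
def tip(phi,u,a,r=.010):  # fingertip on inner face at u from the hinge; r = stand-off
    f,b=np.radians([phi,a]); n=np.array([-np.sin(f),-np.cos(f)])
    q=u*np.array([-np.cos(f),np.sin(f)])+(.004+r)*n-(.019-.010)*np.array([np.cos(b),-np.sin(b)])
    return np.r_[H,.06]+EX*q[0]+np.array([0,0,q[1]])
E
python3 - <<'E'
from h import *
s=sensors.observe();print(s["joints"],s["position"],s["force"])
for f,a in [(0,40),(10,40),(20,40),(30,40),(40,40),(50,45),(60,50)]: print(f,a,delta(tool(a),tcp(f,a),s))
E
```

```text
[-1.68501536  0.74247165  0.20580019  2.43483961  1.70531486  0.73815891
 -1.63183402] [0.33705388 0.38025303 0.03598574] [0.07119878 0.18344174 0.57557244]
0 40 [-0.002  0.     0.     0.003  0.001  0.005]
10 40 [-0.002  0.     0.     0.004  0.001  0.025]
20 40 [-0.002  0.     0.     0.008  0.001  0.044]
30 40 [-0.002  0.     0.     0.016  0.002  0.062]
40 40 [-0.002  0.     0.     0.027  0.002  0.078]
50 45 [-0.005  0.056  0.     0.039  0.003  0.092]
60 50 [-0.008  0.111  0.     0.053  0.004  0.104]
```

arm_command(
  deltas=[0,0,0,0.002,0,0.005,0,0,0,0,0.003,0,0.01,0,0,0,0,0.003,0,0.015,0,0,0,0,0.004,0.001,0.02,0,0,0,0,0.004,0.001,0.025,0,0,0,0,0.005,0.001,0.03,0,0,0,0,0.006,0.001,0.035,0,0,0,0,0.007,0.001,0.04,0,0,0,0,0.009,0.001,0.045,0,0,0,0,0.011,0.001,0.05,0,0,0,0,0.013,0.001,0.056,0,0,0,0,0.016,0.002,0.062,0],
)

```text
clock: 3.5
position: [0.352, 0.3821, 0.0972]
ee_rot: [-0.061, 2.269, 0.03]
force: [-2.5, -2.1, -1.8]
width: 0.004
gripper_force: 1.6
```

```bash
python3 - <<'E'
from h import *
s=sensors.observe();print(s["joints"],s["position"],s["force"])
a=optics.get_image("top")[170:360,100:320];b=optics.get_image("side")[130:270,150:380]
cv2.imwrite("pics/c2.png",np.hstack([cv2.resize(a,(399,345),interpolation=2),cv2.resize(b,(399,345),interpolation=2)]))
for f,a in [(30,40),(40,40),(50,45),(60,50),(70,55)]: print(f,a,delta(tool(a),tcp(f,a),s))
for f,a in [(60,50),(75,60),(90,70),(105,80),(120,90),(140,90)]: print(f,a,delta(tool(a),tip(f,.09,a),s))
E
```

```text
[-1.69872433  0.58075893  0.27638263  2.41974167  1.57410538  0.70897522
 -1.36721328] [0.35200542 0.38212318 0.09722193] [-2.45062512 -2.06310103 -1.77644757]
30 40 [-0.001 -0.    -0.001  0.001 -0.     0.001]
40 40 [-0.001 -0.    -0.001  0.012  0.     0.017]
50 45 [-0.004  0.055 -0.001  0.024  0.001  0.031]
60 50 [-0.007  0.111 -0.001  0.038  0.002  0.043]
70 55 [-0.009  0.166 -0.001  0.054  0.003  0.052]
60 50 [-0.007  0.111 -0.001  0.035  0.002  0.041]
75 60 [-0.012  0.222 -0.001  0.057  0.003  0.054]
90 70 [-0.018  0.332 -0.001  0.081  0.004  0.061]
105 80 [-0.024  0.443 -0.001  0.106  0.005  0.062]
120 90 [-0.03   0.554 -0.001  0.131  0.007  0.057]
140 90 [-0.03   0.554 -0.001  0.158  0.008  0.04 ]
```

View pics/c2.png

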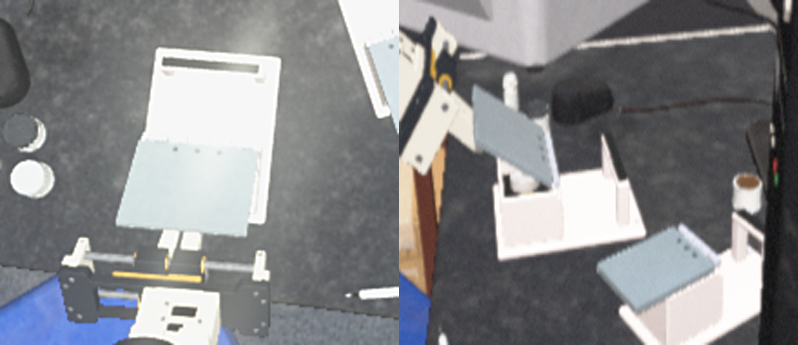

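The lid is following, raised about 30° and resting on the fingers. The narrow lid is still shut.

arm_command(
  deltas=[0,0,0,0.004,0,0.006,0,0,0,0,0.008,0,0.012,0,0,0.01,0,0.012,0,0.017,0,-0.001,0.025,0,0.016,0,0.022,0,-0.002,0.04,0,0.02,0,0.027,0,-0.004,0.055,0,0.024,0.001,0.031,0,-0.005,0.073,0,0.028,0.001,0.035,0,-0.006,0.09,0,0.032,0.001,0.038,0,-0.007,0.111,0,0.036,0.002,0.042,0,-0.008,0.133,0,0.041,0.002,0.045,0,-0.009,0.155,0,0.045,0.002,0.047,0,-0.01,0.177,0,0.049,0.003,0.049,0,-0.011,0.2,0,0.053,0.003,0.052,0,-0.012,0.222,0,0.057,0.003,0.054,0,-0.013,0.244,0,0.062,0.003,0.056,0,-0.015,0.266,0,0.067,0.004,0.058,0,-0.016,0.288,0,0.072,0.004,0.059,0,-0.017,0.31,0,0.077,0.004,0.06,0,-0.018,0.332,0,0.081,0.004,0.061,0,-0.018,0.332,0,0.081,0.004,0.061,0],
)

```text
clock: 5.6
position: [0.4349, 0.3851, 0.1585]
ee_rot: [-0.07, 2.791, 0.014]
force: [-0.7, -0.0, 0.2]
width: 0.002
gripper_force: 0.4
```

```bash
python3 - <<'E'
from h import *
s=sensors.observe();print(s["joints"],s["position"],s["force"])
a=optics.get_image("top")[170:360,100:320];b=optics.get_image("side")[130:270,150:380]
cv2.imwrite("pics/c3.png",np.hstack([cv2.resize(a,(399,345),interpolation=2),cv2.resize(b,(399,345),interpolation=2)]))
for u in (.09,.075):
  for f,a in [(90,70),(100,77),(110,84),(120,90),(140,90),(160,90),(170,90),(180,90)]: print(u,f,a,delta(tool(a),tip(f,u,a),s))
E
```

```text
[-1.03712326  0.34969501  0.06483002  2.02563375  0.46226411  0.60163139
  0.28034831] [0.4348594  0.38513699 0.15847858] [-0.73350234 -0.01756399  0.20996043]
0.09 90 70 [-0.001  0.001  0.001 -0.002  0.001 -0.   ]
0.09 100 77 [-0.005  0.078  0.001  0.015  0.002  0.001]
0.09 110 84 [-0.009  0.156  0.001  0.032  0.003 -0.   ]
0.09 120 90 [-0.012  0.223  0.001  0.048  0.004 -0.005]
0.09 140 90 [-0.012  0.223  0.001  0.075  0.005 -0.021]
0.09 160 90 [-0.012  0.223  0.001  0.095  0.006 -0.046]
0.09 170 90 [-0.012  0.223  0.001  0.101  0.006 -0.06 ]
0.09 180 90 [-0.012  0.223  0.001  0.105  0.007 -0.075]
0.075 90 70 [-0.001  0.001  0.001 -0.002  0.001 -0.015]
0.075 100 77 [-0.005  0.078  0.001  0.012  0.002 -0.013]
0.075 110 84 [-0.009  0.156  0.001  0.027  0.002 -0.014]
0.075 120 90 [-0.012  0.223  0.001  0.04   0.003 -0.018]
0.075 140 90 [-0.012  0.223  0.001  0.064  0.004 -0.031]
0.075 160 90 [-0.012  0.223  0.001  0.081  0.005 -0.051]
0.075 170 90 [-0.012  0.223  0.001  0.086  0.006 -0.063]
0.075 180 90 [-0.012  0.223  0.001  0.09   0.006 -0.075]
```

View pics/c3.png

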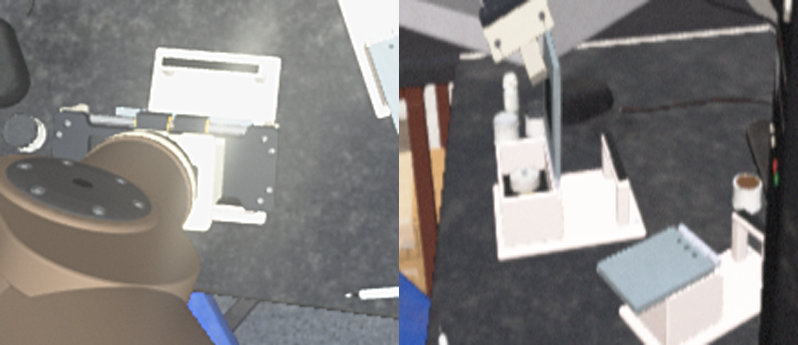

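The lid is now upright, with the fingertips against its inner face near the top edge. I'll keep swinging it over.

arm_command(
  deltas=[0,0.02,0,0.003,0,0,0,-0.002,0.04,0,0.007,0.001,0.001,0,-0.004,0.06,0,0.011,0.001,0.001,0,-0.005,0.078,0,0.015,0.002,0.001,0,-0.006,0.1,0,0.019,0.002,0.001,0,-0.007,0.117,0,0.024,0.002,0.001,0,-0.008,0.137,0,0.028,0.002,0,0,-0.009,0.156,0,0.032,0.003,0,0,-0.01,0.173,0,0.036,0.003,-0.001,0,-0.011,0.19,0,0.04,0.003,-0.002,0,-0.012,0.207,0,0.044,0.004,-0.003,0,-0.012,0.223,0,0.048,0.004,-0.005,0,-0.012,0.223,0,0.052,0.004,-0.007,0,-0.012,0.223,0,0.056,0.004,-0.009,0,-0.012,0.223,0,0.06,0.004,-0.011,0,-0.012,0.223,0,0.064,0.004,-0.013,0,-0.012,0.223,0,0.067,0.004,-0.015,0,-0.012,0.223,0,0.071,0.005,-0.018,0,-0.012,0.223,0,0.075,0.005,-0.021,0,-0.012,0.223,0,0.075,0.005,-0.021,0],
)

```text
clock: 7.7
position: [0.5087, 0.3911, 0.1363]
ee_rot: [0.083, -3.14, -0.001]
force: [-0.7, 0.0, 0.1]
width: 0.006
gripper_force: 0.1
```

```bash
python3 - <<'E'
from h import *
s=sensors.observe();print(s["joints"],s["position"],s["force"])
a=optics.get_image("top")[170:360,100:320];b=optics.get_image("side")[130:270,150:380]
cv2.imwrite("pics/c4.png",np.hstack([cv2.resize(a,(399,345),interpolation=2),cv2.resize(b,(399,345),interpolation=2)]))
for f,a in [(140,90),(150,90),(160,90),(170,90),(180,90)]: print(f,a,delta(tool(a),tip(f,.09,a),s))
E
```

```text
[-0.667619    0.56604889 -0.10583846  1.64459112  0.0693036   0.93445812
  0.82531733] [0.50874596 0.39108696 0.13630527] [-0.73552999  0.02945752  0.14553891]
140 90 [-0.001 -0.    -0.     0.001 -0.001  0.001]
150 90 [-0.001 -0.    -0.     0.012 -0.    -0.01 ]
160 90 [-0.001 -0.    -0.     0.021  0.    -0.023]
170 90 [-0.001 -0.    -0.     0.027  0.    -0.038]
180 90 [-0.001 -0.    -0.     0.031  0.001 -0.053]
```

View pics/c4.png

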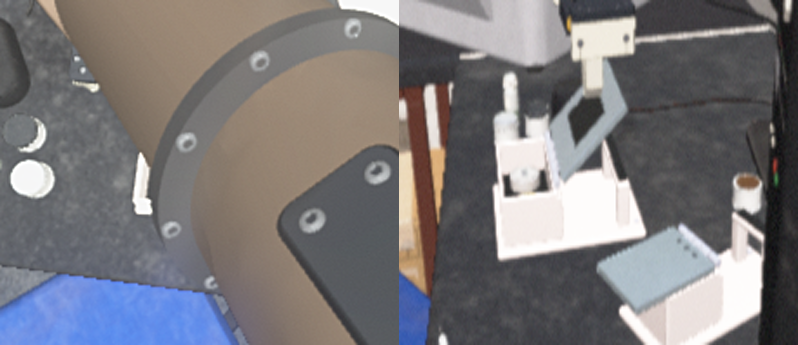

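The lid is past upright at about 135°, with the finger on its inner (pad) face.

arm_command(
  deltas=[0,0,0,0.003,0,-0.002,0,0,0,0,0.006,0,-0.004,0,0,0,0,0.009,0,-0.007,0,0,0,0,0.012,0,-0.01,0,0,0,0,0.014,0,-0.013,0,0,0,0,0.017,0,-0.016,0,0,0,0,0.019,0,-0.02,0,0,0,0,0.021,0,-0.023,0,0,0,0,0.023,0,-0.027,0,0,0,0,0.024,0,-0.031,0,0,0,0,0.026,0,-0.035,0,0,0,0,0.027,0,-0.038,0,0,0,0,0.028,0,-0.042,0,0,0,0,0.029,0,-0.046,0,0,0,0,0.03,0,-0.049,0,0,0,0,0.031,0,-0.052,0,0,0,0,0.031,0,-0.053,0,0,0,0,0.031,0,-0.053,0],
)

```text
clock: 9.6
position: [0.5391, 0.3911, 0.0836]
ee_rot: [0.083, -3.14, -0.001]
force: [-0.5, 0.4, 0.0]
width: 0.006
gripper_force: 0.0
```

Next I'll press down a little further to check that the lid has seated, then draw the hand up and back.

arm_command(
  deltas=[0,0,0,0,0,-0.001,0,0,0,0,0,0,-0.002,0,0,0,0,0,0,-0.002,0],
)

```text
clock: 9.9
position: [0.5392, 0.3913, 0.0833]
ee_rot: [0.083, -3.14, -0.002]
force: [-3.3, -3.3, 12.4]
width: 0.002
gripper_force: 6.2
```

arm_command(
  deltas=[0,0,0,0,0,0.02,0,0,0,0,0,0,0.06,0,0,0,0,0,0,0.1,0,0,0,0,-0.03,0,0.14,0,0,0,0,-0.07,0.02,0.17,0,0,0,0,-0.11,0.04,0.19,0,0,0,0,-0.15,0.06,0.2,0,0,0,0,-0.19,0.09,0.2,0,0,0,0,-0.23,0.12,0.2,0,0,0,0,-0.25,0.15,0.2,0,0,0,0,-0.27,0.17,0.2,0,0,0,0,-0.27,0.17,0.2,0,0,0,0,-0.27,0.17,0.2,0],
)

```text
clock: 11.2
position: [0.2686, 0.5613, 0.2816]
ee_rot: [0.086, -3.14, -0.001]
force: [0.9, -0.4, 0.2]
width: 0.004
gripper_force: 0.0
```

```bash
python3 - <<'E'
from h import *
s=sensors.observe();print(s["clock"],s["position"],s["force"],s["dq"])
a=optics.get_image("top")[170:360,100:320];b=optics.get_image("side")[130:270,150:380]
cv2.imwrite("pics/c5.png",np.hstack([cv2.resize(a,(399,345),interpolation=2),cv2.resize(b,(399,345),interpolation=2)]))
E
```

```text
11.2 [0.26858735 0.56134428 0.28156318] [ 0.85542611 -0.35842662  0.15352679] [ 0.02902442 -0.00973406  0.02505628  0.00820403  0.00521096 -0.00044097
  0.00383745]
```

View pics/c5.png

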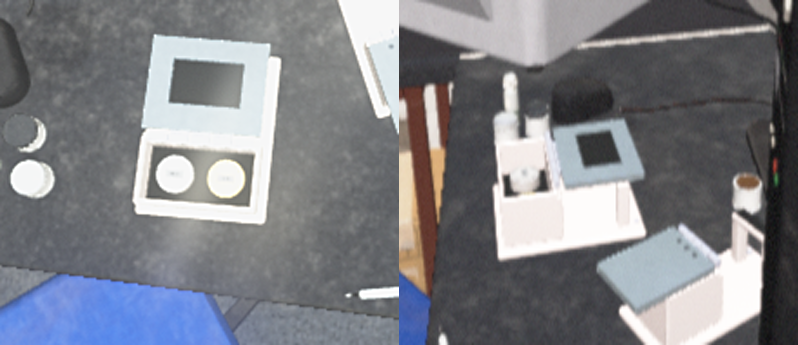

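The wide lid lies flat on the rest with its black pad up. The narrow lid is shut and the hand is clear of everything.

```bash
python3 -c "
from cell import arm; print(arm.sign_off())"
```

```text
the job is handed in; nothing more can be done
None
```

The wide case's lid is turned right over and lies flat on its rest, the narrow lid is still shut, the hand is clear, and I handed the job in after about 11 s of robot time; sign-off returned no verdict.

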